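# Close up the fluorescence imager and start the scan

### The arm

A 7-joint arm with a two-finger parallel gripper is mounted at the origin on the work surface. World frame = base frame: x ahead of the robot, y to its left, z up, the work surface at z = 0. Lengths are in m, angles in rad, forces in N, time in s.
With the tool pointing down it reaches from about 0.4 to 0.85 m from the base axis. Payload 6.9 kg.
Tool frame: the origin (TCP) lies at the very end of the fingers, on their centre line; the grasp point (between the pads) lies 19 mm behind it; z points along the fingers, y is the line along which they close (so a half turn about z gives the same grasp; the last joint's range is limited). The gripper opens to 85 mm and grips with 20 to 120 N. Pads are 22 mm wide; open, the fingers measure 114 mm over their backs; the gripper's body (76 mm by 85 mm) begins 54 mm behind the grasp point. The pads swing forward as they close: fully open they stand 13 mm farther back than shut.
Start: joints at [1.343, 0.507, -0.238, 1.5, 0.126, 1.149, -0.155], TCP at [0.204, -0.591, 0.204] pointing down, gripper open.
Joint ranges: [-3.08, 3.08], [-0.24, 2.05], [-1.43, 1.35], [0, 2.5], [-1.52, 4.66], [0.17, 1.96], [-2.89, 2.89]. Speed limits (rad/s): [2.39, 2.39, 3.14, 3.14, 3.14, 3.14, 3.14].

### API

Orientations are given as a 3x3 rotation matrix whose columns are the frame's x, y, z axes.
In Python, from cell import r, hand, viewer gives the robot as it stands. Calls block until the motion is done:
- r.movep(position, orientation): joint-space move of the TCP to a pose.
- r.line_to(position, orientation=None, max_speed=0.15): straight line of the TCP; orientation=None keeps the orientation; max_speed is the mean speed in m/s.
- r.move_j(angles): joint-space move.
- hand.grip(opening, grasp_force=None): opening from 0.0 (shut) to 1.0 (fully open); grasp_force is the grip in N (None keeps the last); returns when the fingers have stopped.
- r.dwell(seconds).
- r.inverse_kinematics(position, orientation): joint angles nearest the present ones, or None.
- r.read_state(): the state.
- viewer.get_image(name): name is "scene" or "top" or "wrist"; returns the picture (384x512x3 uint8, red, green, blue); there is no depth.
- viewer.calibration(name): a dict with "camera_matrix" (3x3 intrinsics, pixels), "R" (3x3) and "t" (3): a world point X has camera coordinates R X + t. Camera axes: x right, y down, z forward; pixel columns grow to the right and rows downward; lengths in m; the calibration is good to about 2 mm. A picture is of the moment at which its call begins: read the wrist's pose just before it. calibration takes no time and is no camera call; for the wrist camera it gives the pose at the moment of the call.
A pose or a line that the arm cannot do raises r.PlanningError and nothing moves.
- r.close_job(): hands the job in; it is judged then, once.
Trained networks look in the newest picture that a camera, given by its name, has taken for a name from the list of things; names that differ only in an ending like _2 or _b are one class to them, and where a whole thing is asked for, a point or a joint stands for the part that bears it (a point fixed in the world has none). Each returns a list of dicts, best first, with "conf" (0 to 1); they miss things now and then, are a little off and sometimes report something else, mostly with a low value. They report only what shows in the picture. A call takes as long as a camera call. They do not tell look-alikes from the thing itself.
- viewer.recognise(query, camera): "bbox" ([left, top, right, bottom] in pixels, round what is visible of it).
- viewer.outline_of(query, camera): "region" (384x512 bool, what is visible of it) and "bbox" ([left, top, right, bottom] in pixels, round what is visible of it).
The state is a dict: "t": time; "qpos": joint angles; "joint_vel": joint speeds; "tau": joint torques, N m; "tool_pos": TCP position; "tool_rot": TCP orientation; "wrist_force": force on the tool from outside, world axes, zero at the start; "torque": the same for the moment, N m; "gripper_width": opening from 0.0 (shut) to 1.0 (fully open); "grip_force": force on a finger pad.
Only numpy, scipy, OpenCV 4.12 (cv2) and the standard library are available. Lean on these libraries where they do the work, as an engineer would, in place of code of your own. Each camera call takes 0.05 s, during which the arm holds its last target. There are 200 camera calls.

### The job

A covered dish is waiting on the pulled-out tray of the white fluorescence imager. With your fingertips push the tray fully home, then swing the open dark-red light shield over and push it down until it is fully shut, then press the green start button all the way down and let go. Nothing is to be picked up: slam neither tray nor shield, do not touch the dish, which must stay seated in its ring, and leave the other things on and around the imager where they are.

Things in the scene. Friction and masses are not known exactly. Their poses are not given: they have to be found in the camera images.
- imager: White bench-top imager, fixed, 240 deep (x) x 250 wide (y) x 139 mm high. Origin on the bench under its open sample bay; x points from its front to its back, y to its left, z up. Front at x = -90 mm, back +150, right side y = -150, left side +100 (a focus wheel sticks out 16 mm more). Flat deck 94 mm up; hump behind the bay (x over 82) 139 mm, wall along the bay's left 134 mm high.
- tray (a joint): How far the aluminium sample tray is pulled out of the imager's front, m: 0 = fully home against its stop, 0.075 = fully out, as at the start. It slides along the imager's x with light friction (about 2 N) and stays where it is left. Tray plate 108 mm wide, its top 103 mm above the bench.
- tray_push (a point): Centre of the front face of the blue upright flange at the tray's front end, 103 mm above the bench; moves with the tray, axes as the imager. The flange is 96 mm wide (y), 36 mm high (85 to 121 mm above the bench), 8 mm thick and stands 15 mm in front of the imager when the tray is home. Free air in front of it and below.
- tray_seat (a point): Point on the tray, 9 mm above its plate, where the middle of a properly seated dish lies. A black ring 4 mm high surrounds the dish's foot.
- dish_centre (a point): Middle of the covered culture dish (61 mm across, 16 mm high, pinkish with a clear lid, loose, 30 g), 9 mm above its underside. It stands in the ring on the tray with about 2 mm of play each way.
- shield (a joint): Opening angle of the dark-red light shield, rad: 0 = fully shut (panel level over the bay, on its stop), 1.57 = upright, 1.95 = leaning back to the imager's left. Hinged along the left of the bay, axis parallel to the imager's x. Stiff hinge: it stays at any angle and must be pushed all the way (about 1 to 4 N at the free edge).
- shield_hinge (a point): Point on the outer face of the shield's panel at its hinged edge, half-way along it. Its axes are the shield's: -y runs across the panel to the free edge, z is the outward normal (up when shut, to the imager's left when upright). The hinge axis lies 4 mm under this point (along -z), 135 mm above the bench, 78 mm left and 5 mm behind the imager's origin.
- shield_edge (a point): Point on the panel's outer face at the middle of its free edge, 156 mm from the hinged edge; same axes. The smooth flat panel is 150 mm long (x) x 156 mm wide x 4 mm thick, with a 36 mm skirt inside the free edge and a 22 mm skirt inside the front edge. Shut, the outer face is 139 mm above the bench.
- start (a joint): Travel of the start button, m: 0 = up, 0.006 = fully down; it springs back when let go. Fully down takes 4 N.
- start_top (a point): Centre of the top of the green round start button (26 mm across, 117 mm above the bench, in a small black housing) on the deck at the imager's right front; pressed straight down.
- spare_dishes: Two stacked covered dishes, 61 mm across, 32 mm high in all, on the bench in front of the imager's left half; origin under their centre. Leave alone.
- oil_bottle: Small amber bottle, 30 mm across, 62 mm high, on the bench in front of the imager's right half; origin under its centre. Leave alone.
- filter_cube: Black filter cube 36 x 30 x 34 mm lying on the imager's rear hump; origin under its centre. Leave alone.
- slide_box: Blue closed slide box 172 x 97 x 35 mm on the bench at the right; origin under its centre. Leave alone.
- mouse: Black computer mouse 105 x 60 x 32 mm on a red mat at the right; origin under its centre. Leave alone.
- timer: White lab timer 50 x 70 x 18 mm on the bench at the left; origin under its centre. Leave alone.
- tube_rack: Lilac rack with blue-capped tubes, 95 x 190 x 96 mm, on the bench at the left; origin under its centre. Leave alone.
There are look-alikes about, which are no part of the job. What is shaped like the part that bears dish_centre but blue or purple is not meant.

How it is judged:
On the way, in this order (a step that is already met when the one before it is completed fails the run):
1. the tray is pushed fully home (within 4 mm) (value of joint tray below 0.004 m), for 0.2 s.
2. the light shield is pushed fully shut (within 0.04 rad) (value of joint shield below 0.04 rad and value of joint tray below 0.004 m), for 0.2 s.
3. the start button is pressed down (4.5 of its 6 mm or more) with tray home and shield shut (all of step 2 and value of joint start above 0.0045 m), for 0.1 s.
At the end, for the whole second after the job is handed in: Tray home within 4 mm, shield shut within 0.04 rad (about 6 mm at its free edge), start button up again, dish still seated in its ring within 7 mm and level, bystanders within 20 mm of where they stood (all of step 2 and value of joint start below 0.0015 m and distance between dish_centre and tray_seat below 0.007 m and angle between dish_centre's own z axis and vertical below 0.1 rad and distance of each of spare_dishes, oil_bottle, filter_cube, slide_box, mouse, timer, tube_rack from where it was at the start of the episode below 0.02 m); the robot touches nothing.
It fails at once if the dish is lifted, knocked or shifted out of its ring (over 10 mm or 0.25 rad) (distance between dish_centre and tray_seat above 0.01 m or angle between dish_centre's own z axis and vertical above 0.25 rad).
It fails at once if the robot touches the dish (contact force between any of the fingers, the arm and dish above 0.5 N).
It fails at once if the shield is brought down on the dish (contact force between shield and dish above 1 N).
It fails at once if the tray (faster than 0.6 m/s) or the shield (faster than 4 rad/s) is slammed (velocity of joint tray below -0.6 m/s or velocity of joint shield below -4 rad/s).
It fails at once if a bystander is moved more than 20 mm, lifted or tipped (distance of any of spare_dishes, oil_bottle, filter_cube, slide_box, mouse, timer, tube_rack from where it was at the start of the episode above 0.02 m or angle between any of spare_dishes, oil_bottle, filter_cube, slide_box, mouse, timer, tube_rack's own z axis and vertical above 0.3 rad).
It also fails if it takes over 58 s, if anything falls off the work surface, if the arm or the gripper's body presses on something with over 40 N, if the wrist force passes 120 N, or if a joint passes its speed limit or range.

## Working session

There is one attempt and no reset: what is moved stays moved. The work goes in short steps, each a Python script; the robot and the scene stay as the last script left them, time stands still between calls to the robot, and variables do not carry over. Pictures are saved under pics/ and viewed, at most 10 in all, crops included, and the job is handed in when it is done.

```bash
mkdir -p pics; ls
python3 - <<'E'
from cell import r,hand,viewer
import cv2,numpy as np
for n in ("scene","top"):
    im=viewer.get_image(n); cv2.imwrite(f"pics/{n}0.png",im[:,:,::-1])
    c=viewer.calibration(n); print(n,c)
    for q in ("imager","tray_push","dish_centre","shield_edge","start_top","spare_dishes","oil_bottle"):
        print(q,[(d['conf'],np.round(d['bbox'])) for d in viewer.recognise(q,n)][:3])
print(r.read_state()['t'])
E
```

```text
pics
scene {'camera_matrix': array([[424.51480605,   0.        , 253.9990208 ],
       [  0.        , 424.51480605, 185.01297136],
       [  0.        ,   0.        ,   1.        ]]), 'R': array([[-0.84171733,  0.53991745,  0.00104177],
       [ 0.47189396,  0.73660529, -0.48448811],
       [-0.26235096, -0.40731043, -0.87479722]]), 't': array([ 0.48028044, -0.22468989,  1.5515163 ])}
imager [(0.82, array([171., 161., 300., 270.]))]
tray_push [(0.9, array([238., 168., 297., 205.]))]
dish_centre [(0.89, array([280., 255., 298., 274.])), (0.78, array([252., 184., 270., 202.])), (0.54, array([209., 158., 226., 174.]))]
shield_edge [(0.83, array([232., 186., 292., 239.]))]
start_top [(0.49, array([229., 169., 237., 176.])), (0.41, array([172., 164., 302., 272.]))]
spare_dishes []
oil_bottle [(0.61, array([232., 188., 292., 238.])), (0.42, array([246., 159., 258., 173.]))]
top {'camera_matrix': array([[415.66627018,   0.        , 259.81841021],
       [  0.        , 415.66627018, 185.59363443],
       [  0.        ,   0.        ,   1.        ]]), 'R': array([[-0.01094481, -0.99992577, -0.00535335],
       [-0.98368773,  0.01172808, -0.17950183],
       [ 0.17955129,  0.00330141, -0.98374307]]), 't': array([0.01328738, 0.57274951, 1.27033682])}
imager [(0.63, array([197., 108., 297., 216.]))]
tray_push [(0.85, array([231., 163., 265., 218.]))]
dish_centre [(0.77, array([305., 168., 326., 186.])), (0.74, array([262., 222., 277., 242.])), (0.73, array([237., 172., 255., 193.]))]
shield_edge []
start_top [(0.45, array([282., 165., 287., 175.]))]
spare_dishes [(0.72, array([195., 202., 213., 227.])), (0.57, array([231., 164., 267., 216.]))]
oil_bottle [(0.57, array([288., 199., 296., 210.]))]
0.8
```

Run:
```python
import cv2,numpy as np
a=cv2.imread("pics/scene0.png")[130:310,140:340];b=cv2.imread("pics/top0.png")[80:260,160:360]
cv2.imwrite("pics/crop.png",np.hstack([cv2.resize(x,None,fx=2,fy=2,interpolation=2) if 0 else cv2.resize(x,(400,360)) for x in (a,b)]))
```

```text
(no output)
```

View pics/crop.png

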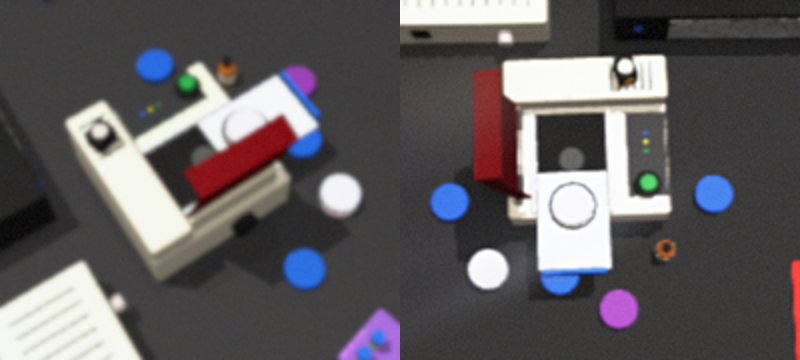

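View pics/top0.png

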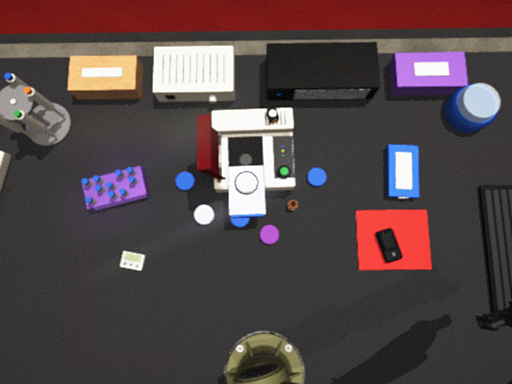

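The pictures show the imager at about top-view (250,150). Dish-shaped things in the top view:
- Whitish dish in the black ring on the tray (246,182). This matches the description, so I choose it.
- Blue look-alikes at (185,181), (240,218) and (317,177).
- Purple look-alike at (269,234).
- White spare stack at (204,214).

The flange is the blue edge at (247,215), the green button is at (284,172), and the shield is open to the left at (205,140).

```bash
cat > h.py <<'E'
import numpy as np,cv2
from scipy.optimize import least_squares
def ray(c,uv,z):
    K,R,t=c["camera_matrix"],c["R"],c["t"]
    d=R.T@np.linalg.solve(K,[uv[0],uv[1],1.]);o=-R.T@t
    return o+d*(z-o[2])/d[2]
def proj(c,X):
    p=(np.atleast_2d(X)@c["R"].T+c["t"])@c["camera_matrix"].T
    return p[:,:2]/p[:,2:]
def fit(obs,p0):
    # obs: list of (calib, imager point, uv)
    def f(p):
        return np.concatenate([(proj(c,world(p,X))-uv).ravel() for c,X,uv in obs])
    return least_squares(f,p0,loss='soft_l1')
def world(p,X):
    X=np.asarray(X,float);c,s=np.cos(p[2]),np.sin(p[2])
    return np.array([p[0]+c*X[0]-s*X[1],p[1]+s*X[0]+c*X[1],X[2]])
def rotz(a): return np.array([[np.cos(a),-np.sin(a),0],[np.sin(a),np.cos(a),0],[0,0,1.]])
E
python3 - <<'E'
from cell import r,hand,viewer
from h import *
c=viewer.calibration("top")
obs=[(c,(.15,-.15,.139),(292.5,108.5)),(c,(.15,.1,.139),(211.5,111)),(c,(-.09,-.15,.094),(295,186.5))]
f=fit(obs,[.6,0,0]);print(f.x,f.fun)
print(r.read_state()['tool_rot'].round(3).tolist())
w=viewer.calibration("wrist");s=r.read_state();print("cam in tool",(s['tool_rot'].T@(-w['R'].T@w['t']-s['tool_pos'])).round(3),(w['R']@s['tool_rot']).round(3).tolist(),w['camera_matrix'][0])
for z in (.55,.45,.4):
  for a in (0,np.pi/2,-np.pi/2,np.pi):
    R=rotz(a)@np.diag([1,-1,-1.])
    q=r.inverse_kinematics([.52,-.03,z],R);print(z,a,None if q is None else q)
E
```

```text
[0.64466971 0.04975829 0.02329556] [ 0.04464116 -0.54431954 -0.31711162 -0.23760136  0.26583096  0.91334376]
[[0.945, 0.327, 0.0], [0.327, -0.945, 0.0], [0.0, 0.0, -1.0]]
cam in tool [ 0.075  0.    -0.17 ] [[0.0, 1.0, -0.001], [-0.956, -0.0, -0.294], [-0.294, 0.001, 0.956]] [314.17049408   0.         258.37632223]
0.55 0 [ 0.03370464  0.28796761 -0.03964071  0.91229989  0.01207579  1.94151447
 -1.57072666]
0.55 1.5707963267948966 [ 0.25963427  0.30218458 -0.43574833  0.9087227   0.13586971  1.95422749
 -0.10753641]
0.55 -1.5707963267948966 None
0.55 3.141592653589793 [ 0.25963427  0.30218458 -0.43574833  0.9087227   0.13586971  1.95422749
  1.46325992]
0.45 0 [ 0.54252721  0.30352973 -0.80951105  1.23746717  0.21965025  1.68846042
 -1.78819214]
0.45 1.5707963267948966 [ 0.69354912  0.36908918 -1.11063062  1.23581059  0.33334855  1.72673418
 -0.33503513]
0.45 -1.5707963267948966 [-0.66575932  0.39830667  1.15232528  1.25239066 -0.36597205  1.71010387
 -2.73927978]
0.45 3.141592653589793 [ 0.78365486  0.46328873 -1.38900258  1.23495992  0.46723057  1.79111182
  1.09612352]
0.4 0 [ 0.53097856  0.29558022 -0.7555048   1.37087138  0.20111295  1.55296121
 -1.77686689]
0.4 1.5707963267948966 [ 0.68032783  0.349773   -1.02113958  1.36926866  0.29655973  1.58344942
 -0.30873918]
0.4 -1.5707963267948966 [-0.69588041  0.40548813  1.15269425  1.38543076 -0.368819    1.58273658
 -2.72165674]
0.4 3.141592653589793 [ 0.81286582  0.46683788 -1.36593262  1.36805014  0.45833344  1.66104949
  1.08591312]
```

Run:
```python
from cell import r,hand,viewer
from h import *
import pickle
R=np.diag([1,-1,-1.])
r.line_to([.204,-.591,.38],max_speed=.3)
r.movep([.56,0.02,.4],R)
hand.grip(0.0)
c=viewer.calibration("wrist");im=viewer.get_image("wrist")
cv2.imwrite("pics/w0.png",im[:,:,::-1]);pickle.dump(c,open("w0.pkl","wb"))
for q in ("imager","tray_push","dish_centre","shield_edge","start_top","spare_dishes","oil_bottle"):
    print(q,[(d['conf'],np.round(d['bbox'])) for d in viewer.recognise(q,"wrist")][:3])
print(r.read_state()['t'],r.read_state()['tool_pos'])
cv2.imwrite("pics/w0b.png",cv2.resize(im[:,:,::-1],(800,600),interpolation=cv2.INTER_CUBIC))
```

```text
imager [(0.86, array([ 67.,   0., 357., 210.]))]
tray_push [(0.71, array([201.,  99., 275., 208.]))]
dish_centre [(0.9, array([217., 116., 261., 162.])), (0.72, array([354.,  94., 394., 131.])), (0.64, array([264., 195., 296., 226.]))]
shield_edge [(0.8, array([ 63.,   1., 194., 163.]))]
start_top [(0.73, array([314., 109., 329., 125.])), (0.73, array([495.,  89., 512., 157.]))]
spare_dishes [(0.75, array([146., 164., 183., 199.])), (0.71, array([ 67.,   0., 356., 210.]))]
oil_bottle [(0.7, array([314., 155., 334., 175.]))]
5.2083 [0.55999547 0.02001053 0.40001376]
```

View pics/w0b.png

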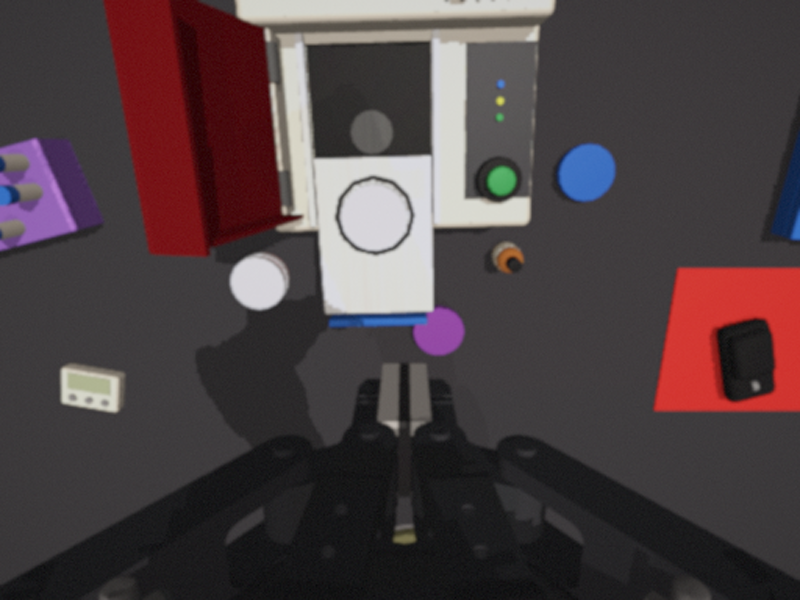

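Run:
```python
from cell import r,hand,viewer
from h import *
import pickle
c=viewer.calibration("top");w=pickle.load(open("w0.pkl","rb"))
im=cv2.imread("pics/w0.png")
v=lambda a,b:((a+.5)/1.5625-.5,(b+.5)/1.5625-.5)
obs=[(c,(.15,-.15,.139),(292.5,108.5)),(c,(.15,.1,.139),(211.5,111)),(c,(-.09,-.15,.094),(295,186.5)),
(w,(.082,-.15,.139),v(554,13)),(w,(-.09,-.15,.094),v(531,226))]
f=fit(obs,[.6,0,0]);print(f.x,f.fun.round(1))
hsv=cv2.cvtColor(im,cv2.COLOR_BGR2HSV)
p=f.x
def loc(X): return (rotz(p[2]).T@(np.array(X)-[p[0],p[1],0])).round(4)
m=cv2.inRange(hsv,(50,120,60),(75,255,255));n,l,s,ce=cv2.connectedComponentsWithStats(m);k=1+np.argmax(s[1:,4]);g=ce[k];print("button px",g,s[k]);B=ray(w,g,.117);print("button",B,loc(B))
m=cv2.inRange(hsv,(95,120,50),(125,255,255));m[:190]=0;m[:,:200]=0;m[:,290:]=0;n,l,s,ce=cv2.connectedComponentsWithStats(m);k=1+np.argmax(s[1:,4]);print("flange",s[k],ce[k])
P=ray(w,ce[k],.121);print("flange top",P,loc(P))
ys,xs=np.where(l==k);print("slope",np.polyfit(xs,ys,1))
for uv in (v(374,215),v(318,158),v(431,155),v(326,313),v(433,311)): X=ray(w,uv,.112 if uv==v(374,215) else .103);print(X,loc(X))
print("spares",ray(w,v(259,281),.032),"oil",ray(w,v(508,258),.06),"purple",ray(w,v(439,331),.01))
for n,u in (("free edge far/near",v(150,253)),("hinge-front",v(302,216)),("x",v(209,254))):print(n,u)
a=1.95;print("pred shield pts",proj(w,[world(p,(xx,.078+(-d*np.cos(a)-h*np.sin(a)*-1),.135+d*np.sin(a)+h*np.cos(a))) for xx in(-.07,.08) for d,h in((0,.004),(.156,.004))])*1.5625)
```

```text
[0.64599673 0.04941932 0.03270665] [-0.3 -1.4 -0.7 -0.3  0.6  0.   0.3  0.9 -0.2 -0.5]
button px [320.14532872 115.37370242] [311 106  20  20 289]
button [ 0.60485025 -0.0672459   0.117     ] [-0.0449 -0.1153  0.117 ]
flange [210 201  63   9 456] [240.8245614  204.81359649]
flange top [0.47266208 0.0462446  0.121     ] [-0.1733  0.0025  0.121 ]
slope [-2.87541641e-02  2.11738305e+02]
[0.57327776 0.04748693 0.112     ] [-0.0727  0.0004  0.112 ]
[0.62402031 0.09839611 0.103     ] [-0.0204  0.0497  0.103 ]
[ 0.62669257 -0.0050524   0.103     ] [-0.0211 -0.0538  0.103 ]
[0.47394887 0.09802312 0.103     ] [-0.1704  0.0542  0.103 ]
[ 0.47608155 -0.00954207  0.103     ] [-0.1718 -0.0534  0.103 ]
spares [0.48786451 0.18417489 0.032     ] oil [ 0.5208582  -0.09082904  0.06      ] purple [ 0.41866839 -0.02319275  0.01      ]
free edge far/near (95.82, 161.74)
hinge-front (193.1, 138.06)
x (133.58, 162.38)
pred shield pts [[280.60090097 217.88890511]
 [128.27259278 254.87985852]
 [260.65227295  29.28150926]
 [ 70.96600112 -30.10249578]]
```

The close view shows the chosen dish, clear-lidded in its black ring on the tray at (374,215). The blue flange is at (378,320), the green button at (502,181), and the shield's free edge is at column 150 or so. The purple look-alike at (439,331) is on the bench. Next I push the tray.

```bash
cat >> h.py <<'E'
P=np.array([.646,.0494,.031])
from cell import r,hand,viewer
RT=rotz(P[2])@np.diag([1,-1,-1.])
def W(x,y,z): return world(P,(x,y,z))
def F(): return rotz(P[2]).T@r.read_state()['wrist_force']
E
python3 - <<'E'
from h import *
r.movep(W(-.225,0,.25),RT); r.line_to(W(-.225,0,.094),max_speed=.15)
f0=F();print("f0",f0.round(2))
r.line_to(W(-.196,0,.094),max_speed=.08)
log=[]
for x in np.append(np.arange(-.18,-.124,.014),np.arange(-.122,-.105,.001)):
    r.line_to(W(x,0,.094),max_speed=.08 if x<-.123 else .03); f=F()-f0; log.append((round(x,3),f[0].round(1),f[2].round(1)))
    if x>-.125 and f[0]<-8: break
print(log,r.read_state()['t'])
r.line_to(W(x-.04,0,.094),max_speed=.15)
r.line_to(W(x-.04,0,.3),max_speed=.3)
im=viewer.get_image("wrist");cv2.imwrite("pics/w1.png",im[:,:,::-1])
print(r.read_state()['t'])
E
```

```text
f0 [0.33 0.17 0.35]
[(np.float64(-0.18), np.float64(0.3), np.float64(1.3)), (np.float64(-0.166), np.float64(0.3), np.float64(1.5)), (np.float64(-0.152), np.float64(1.0), np.float64(0.9)), (np.float64(-0.138), np.float64(0.3), np.float64(1.2)), (np.float64(-0.122), np.float64(1.3), np.float64(1.0)), (np.float64(-0.121), np.float64(-0.5), np.float64(3.6)), (np.float64(-0.12), np.float64(-0.7), np.float64(4.3)), (np.float64(-0.119), np.float64(-1.6), np.float64(4.5)), (np.float64(-0.118), np.float64(-0.6), np.float64(4.0)), (np.float64(-0.117), np.float64(-1.4), np.float64(2.9)), (np.float64(-0.116), np.float64(-1.5), np.float64(2.9)), (np.float64(-0.115), np.float64(-0.6), np.float64(3.3)), (np.float64(-0.114), np.float64(-1.8), np.float64(3.5)), (np.float64(-0.113), np.float64(-1.3), np.float64(3.5)), (np.float64(-0.112), np.float64(-0.5), np.float64(3.8)), (np.float64(-0.111), np.float64(-1.4), np.float64(3.0)), (np.float64(-0.11), np.float64(-0.7), np.float64(3.9)), (np.float64(-0.109), np.float64(-2.1), np.float64(3.4)), (np.float64(-0.108), np.float64(-2.0), np.float64(4.1)), (np.float64(-0.107), np.float64(-1.6), np.float64(4.0)), (np.float64(-0.106), np.float64(-1.5), np.float64(4.7))] 13.7583
15.0583
```

View pics/w1.png

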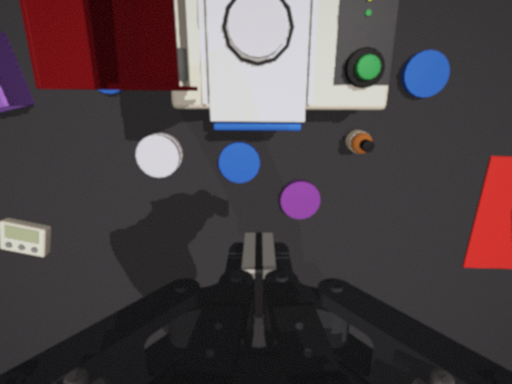

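The tray is nearly in, with the flange at (257,126) and the dish still seated in its ring, but no stop force showed. I'll go on until I feel the stop.

Run:
```python
from h import *
x0=-.135
r.line_to(W(x0,0,.3),max_speed=.3);r.line_to(W(x0,0,.094),max_speed=.2)
f0=F();log=[]
r.line_to(W(-.109,0,.094),max_speed=.08)
for x in np.arange(-.107,-.085,.001):
    r.line_to(W(x,0,.094),max_speed=.03); f=F()-f0; log.append((round(float(x),3),float(f[0].round(1)),float(f[2].round(1))))
    if f[0]<-9: break
print(log,r.read_state()['t'])
r.line_to(W(x-.04,0,.094),max_speed=.15)
r.line_to(W(x-.04,0,.3),max_speed=.3)
w=viewer.calibration("wrist");im=viewer.get_image("wrist");cv2.imwrite("pics/w2.png",im[:,:,::-1])
hsv=cv2.cvtColor(im[:,:,::-1].copy(),cv2.COLOR_BGR2HSV)
m=cv2.inRange(hsv,(95,120,50),(125,255,255));m[:,:200]=0;m[:,310:]=0;m[145:]=0
n,l,s,ce=cv2.connectedComponentsWithStats(m);k=1+np.argmax(s[1:,4]);print(s[k],ce[k])
X=ray(w,ce[k],.121);print(rotz(P[2]).T@(X-[P[0],P[1],0]),r.read_state()['t'])
```

```text
[(-0.107, -0.4, 0.5), (-0.106, -1.8, 1.0), (-0.105, -1.9, 1.7), (-0.104, -2.6, 2.6), (-0.103, -2.2, 1.9), (-0.102, -2.0, 2.9), (-0.101, -2.5, 2.9), (-0.1, -2.2, 2.9), (-0.099, -4.6, 4.7), (-0.098, -4.7, 5.4), (-0.097, -4.7, 4.7), (-0.096, -4.7, 5.5), (-0.095, -5.5, 5.6), (-0.094, -5.4, 5.2), (-0.093, -5.1, 5.3), (-0.092, -4.8, 5.2), (-0.091, -4.8, 5.6), (-0.09, -3.2, 2.4), (-0.089, -1.2, -0.1), (-0.088, 0.3, -0.6), (-0.087, -1.0, 0.1), (-0.086, -1.8, 0.7)] 22.4667
[213 135  89   9 784] [256.8380102  139.00892857]
[-0.10015873  0.00093294  0.121     ] 23.7667
```

Run:
```python
from h import *
s=r.read_state();print(s['tool_pos'],W(-.126,0,.3),s['gripper_width'],s['wrist_force'].round(2))
w=viewer.calibration("wrist");K=w['camera_matrix']
# calib for w1: same orientation, shifted
c1=dict(w);d=W(-.146,0,.3)-s['tool_pos'];c1['t']=w['t']-w['R']@d
for n,c in (("w1",c1),("w2",w)):
    im=cv2.imread(f"pics/{n}.png");hsv=cv2.cvtColor(im,cv2.COLOR_BGR2HSV)
    m=cv2.inRange(hsv,(95,120,50),(125,255,255));m[:,:200]=0;m[:,310:]=0;m[145:]=0
    _,l,st,ce=cv2.connectedComponentsWithStats(m);k=1+np.argmax(st[1:,4])
    X=ray(c,ce[k],.121);print(n,st[k],rotz(P[2]).T@(X-[P[0],P[1],0]))
im=cv2.imread("pics/w2.png");cv2.imwrite("pics/w2c.png",cv2.resize(im[0:300,130:430],(600,600),interpolation=cv2.INTER_CUBIC))
```

```text
[0.51948296 0.0449324  0.29824582] [0.52006054 0.04549463 0.3       ] 0.0022833777244659404 [ 0.41 -0.79  0.35]
w1 [213 123  89   8 708] [-0.10663944  0.00132845  0.121     ]
w2 [213 135  89   9 784] [-0.10063641  0.00083792  0.121     ]
```

View pics/w2c.png

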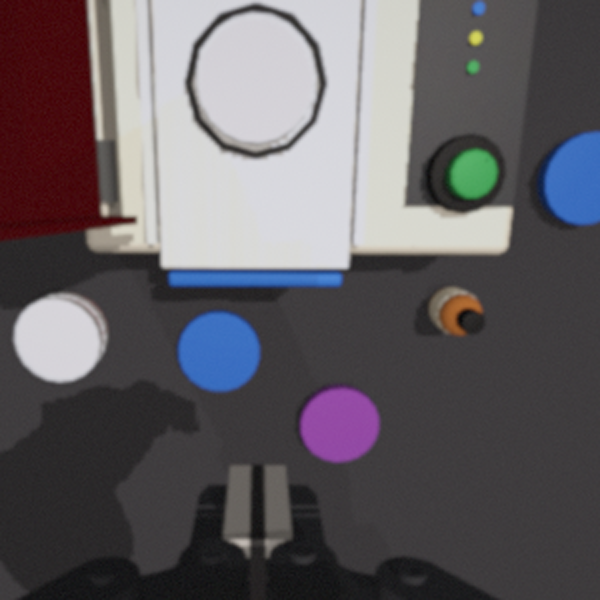

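The tray looks about home: the flange moved 73 mm in all and its force stepped up at −0.099, and the dish is seated at crop (256,80). I'll check the stop with a short, higher press, logging the actual TCP.

Run:
```python
from h import *
L=lambda X:rotz(P[2]).T@(np.array(X)-[P[0],P[1],0])
r.line_to(W(-.12,0,.3),max_speed=.4);r.line_to(W(-.12,0,.106),max_speed=.25)
f0=F();print(f0.round(1),L(r.read_state()['tool_pos']).round(4))
for x in (-.104,-.1,-.098,-.096,-.094):
    r.line_to(W(x,0,.106),max_speed=.05);f=F()-f0
    print(x,f.round(1),L(r.read_state()['tool_pos']).round(4))
    if f[0]<-12: break
print(r.read_state()['t'])
```

```text
[0.6 1.  0.7] [-0.1193  0.0005  0.107 ]
-0.104 [-1.  -0.4 -1.1] [-1.037e-01  1.000e-04  1.061e-01]
-0.1 [-0.6 -0.7 -0. ] [-0.0999  0.      0.106 ]
-0.098 [-0.1 -1.3 -0.6] [-0.0979  0.      0.106 ]
-0.096 [-0.8 -0.4 -0.7] [-0.0959  0.      0.106 ]
-0.094 [-0.  -1.6 -0.3] [-0.0939  0.      0.106 ]
26.4083
```

Run:
```python
from h import *
L=lambda X:rotz(P[2]).T@(np.array(X)-[P[0],P[1],0])
a=viewer.get_image("wrist")[:,:,::-1];b=viewer.get_image("top")[:,:,::-1]
w=viewer.calibration("wrist");print("TCP px",proj(w,r.read_state()['tool_pos']))
cv2.imwrite("pics/w3.png",np.hstack([cv2.resize(a[100:384,120:404],(400,400)),cv2.resize(b[100:230,190:320],(400,400),interpolation=cv2.INTER_CUBIC)]))
hsv=cv2.cvtColor(a.copy(),cv2.COLOR_BGR2HSV)
m=cv2.inRange(hsv,(95,120,50),(125,255,255));_,l,st,ce=cv2.connectedComponentsWithStats(m)
for k in range(1,len(st)):
    if st[k,4]>100: print(st[k],ce[k],L(ray(w,ce[k],.121)))
```

```text
TCP px [[258.02577594 226.56148199]]
[ 169  230  176   57 4079] [246.9531748  246.69232655] [-0.09935089  0.00606337  0.121     ]
```

View pics/w3.png

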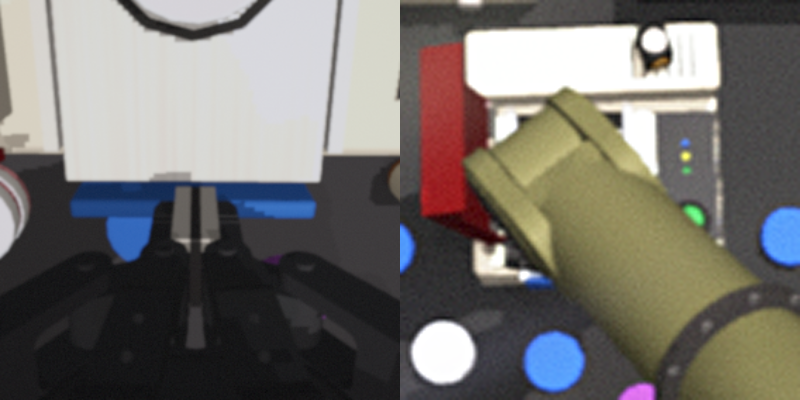

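The picture shows the fingertips reaching over the flange's top rather than standing in front of it. The visible fingertips end at row 233, below the projected TCP row of 227, so the real tips sit higher than I assumed. I'll push again, lower, until the stop gives a firm force.

Run:
```python
from h import *
L=lambda X:rotz(P[2]).T@(np.array(X)-[P[0],P[1],0])
r.line_to(W(-.094,0,.135),max_speed=.3);r.line_to(W(-.14,0,.135),max_speed=.3);r.line_to(W(-.14,0,.07),max_speed=.25)
f0=F();print(f0.round(1),r.read_state()['t'])
for x in (-.126,-.121,-.118,-.116,-.114,-.112,-.110,-.108,-.106,-.104,-.102,-.1,-.098,-.096):
    r.line_to(W(x,0,.07),max_speed=.06);f=F()-f0
    print(x,f.round(1),L(r.read_state()['tool_pos']).round(4))
    if f[0]<-7: break
print(r.read_state()['t'])
```

```text
[-0.3  0.7  0.5] 27.4667
-0.126 [-0.6 -0.3 -0.4] [-1.251e-01  1.000e-04  7.070e-02]
-0.121 [ 0.7 -0.6  0.1] [-0.1207  0.      0.0701]
-0.118 [ 0.1 -1.4 -0.7] [-0.1179  0.      0.07  ]
-0.116 [0.2 0.2 0.1] [-0.1159 -0.      0.07  ]
-0.114 [-4.9 -0.3  2.2] [-1.156e-01 -1.000e-04  6.980e-02]
-0.112 [-11.1  -0.4   8.7] [-0.1156 -0.0002  0.0697]
29.1
```

The TCP stalls at −0.1156 with a firm, rising force, so the tray is home. Next is the shield.

Run:
```python
from h import *
L=lambda X:rotz(P[2]).T@(np.array(X)-[P[0],P[1],0])
X0=-.01;O=.024;HW=.0145
def path(a):
    u=np.array([-np.cos(a),np.sin(a)]);n=np.array([np.sin(a),np.cos(a)]);H=np.array([.078,.135])
    E=H+.156*u+.004*n;C=H+.14*u+.004*n
    y,z=(E[0],E[1]-.02) if a>np.pi/2 else C
    return W(X0,y+HW,z-O)
A=[1.95,1.75,1.57,1.4,1.2,1.0,.8,.6,.4,.25]
print([r.inverse_kinematics(path(a),RT) is not None for a in A])
r.line_to(W(-.15,0,.07),max_speed=.2);r.line_to(W(-.15,0,.33),max_speed=.4)
r.movep(W(X0-.02,.185,.34),RT)
r.line_to(W(X0,.185,.235),max_speed=.3)
f0=F();print(f0.round(1),r.read_state()['t'])
for a in A:
    r.line_to(path(a),max_speed=.12);f=F()-f0
    print(a,f.round(1),L(r.read_state()['tool_pos']).round(3))
    if np.linalg.norm(f)>20: print("stop");break
print(r.read_state()['t'])
```

```text
[True, True, True, True, True, True, True, True, True, True]
[ 0.3 -0.   0.4] 31.6333
1.95 [-0.5  0.3 -0.5] [-0.01   0.154  0.236]
1.75 [ 0.2 -0.2 -0.6] [-0.01   0.125  0.244]
1.57 [-1.   0.6 -0.6] [-0.01   0.096  0.251]
1.4 [ 0.3  0.6 -0.6] [-0.01   0.072  0.249]
1.2 [-0.7  0.6 -0.6] [-0.01   0.045  0.243]
1.0 [-0.8  1.  -1.3] [-0.01   0.02   0.231]
0.8 [-0.2  0.6 -0. ] [-0.01  -0.003  0.213]
0.6 [-0.4  0.1  0.5] [-0.01  -0.021  0.193]
0.4 [0.3 0.6 0.7] [-0.01  -0.035  0.169]
0.25 [-0.3  0.2 -0.6] [-0.01  -0.042  0.149]
35.4333
```

Run:
```python
from h import *
a=viewer.get_image("wrist")[:,:,::-1];b=viewer.get_image("scene")[:,:,::-1]
cv2.imwrite("pics/w4.png",np.hstack([cv2.resize(a,(480,360)),cv2.resize(b[130:290,160:300],(315,360),interpolation=cv2.INTER_CUBIC)]))
```

```text
(no output)
```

View pics/w4.png

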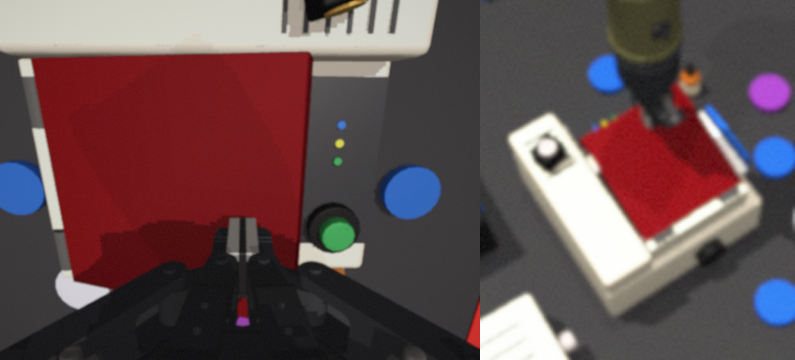

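The shield has followed the fingers and is nearly level. I'll press it down to its stop, then do the button.

Run:
```python
from h import *
L=lambda X:rotz(P[2]).T@(np.array(X)-[P[0],P[1],0])
f0=F();y=-.052
z=.135
r.line_to(W(-.01,y,z),max_speed=.08);print(z,(F()-f0).round(1))
while z>.085:
    z-=.003;r.line_to(W(-.01,y,z),max_speed=.05);f=F()-f0;print(round(z,3),f.round(1),L(r.read_state()['tool_pos']).round(4)[2])
    if f[2]>10: break
print(r.read_state()['t'])
r.dwell(.25)
r.line_to(W(-.01,y,.2),max_speed=.3)
a=viewer.get_image("wrist")[:,:,::-1];w=viewer.calibration("wrist")
print("pred edge corners shut",proj(w,[W(-.07,-.078,.139),W(.08,-.078,.139)]))
cv2.imwrite("pics/w5.png",cv2.resize(a,(640,480)))
print(r.read_state()['t'])
```

```text
0.135 [-0.6 -0.8 -1.8]
0.132 [-0.6 -0.6 -0.8] 0.1319
0.129 [-1.  -0.1 -1.3] 0.1288
0.126 [-0.9 -0.1 -1.4] 0.1258
0.123 [-1.7  0.9 -1.3] 0.1228
0.12 [-0.4  0.1 -0.8] 0.1197
0.117 [-0.8  0.6 -0.5] 0.1168
0.114 [-0.8  0.2 -0.9] 0.1137
0.111 [-2.7  0.   6.7] 0.112
0.108 [-9.6 -3.1 25.7] 0.1118
38.15
pred edge corners shut [[289.08174232 263.19202031]
 [295.37395145  69.70947673]]
38.9083
```

View pics/w5.png

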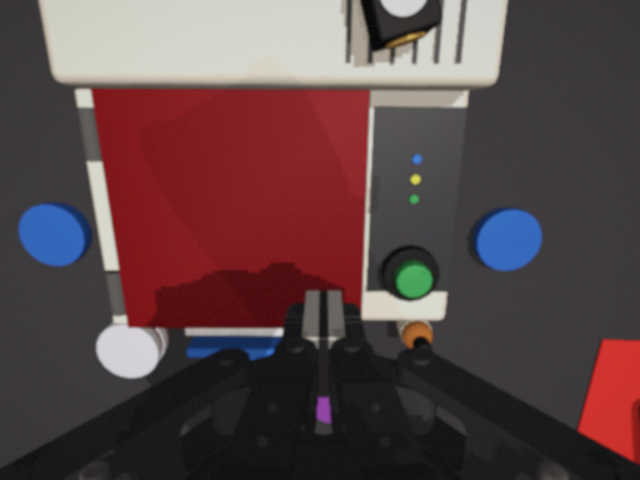

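The stop was firm and the shield's edge corner is at (369,90), against a predicted (369,87), so the shield is shut. The tips sit 27 mm above the TCP. Next is the button, at (414,280).

Run:
```python
from h import *
L=lambda X:rotz(P[2]).T@(np.array(X)-[P[0],P[1],0])
w=viewer.calibration("wrist");B=L(ray(w,(414/1.25,280/1.25),.117));print(B)
x,y=-.045,-.1155
if np.hypot(B[0]-x,B[1]-y)>.006: print("differs")
r.line_to(W(x,y,.2),max_speed=.3);r.line_to(W(x,y,.1),max_speed=.2)
f0=F();z=.094
while z>.074:
    r.line_to(W(x,y,z),max_speed=.05);f=F()-f0;print(round(z,4),f.round(1),L(r.read_state()['tool_pos']).round(4)[2])
    if f[2]>8: break
    z-=.0015
r.dwell(.3)
r.line_to(W(x,y,.16),max_speed=.2);print(r.read_state()['t'])
r.line_to(W(-.12,-.1,.3),max_speed=.4)
a=viewer.get_image("wrist")[:,:,::-1];cv2.imwrite("pics/w6.png",cv2.resize(a,(640,480)));print(r.read_state()['t'])
```

```text
[-0.04439237 -0.11603445  0.117     ]
0.094 [ 0.  -1.1 -0.1] 0.0946
0.0925 [-0.3 -0.5 -0.1] 0.0927
0.091 [-0.5 -0.4  0.5] 0.0909
0.0895 [-0.5 -0.7  1.1] 0.0896
0.088 [-0.4 -1.2  1.8] 0.0881
0.0865 [ 0.1 -0.9  2.6] 0.0866
0.085 [ 0.2 -1.7  3.4] 0.0851
0.0835 [-1.1 -1.2  7.6] 0.084
0.082 [-4.6 -1.5 17.3] 0.0838
43.0583
43.6583
```

View pics/w6.png

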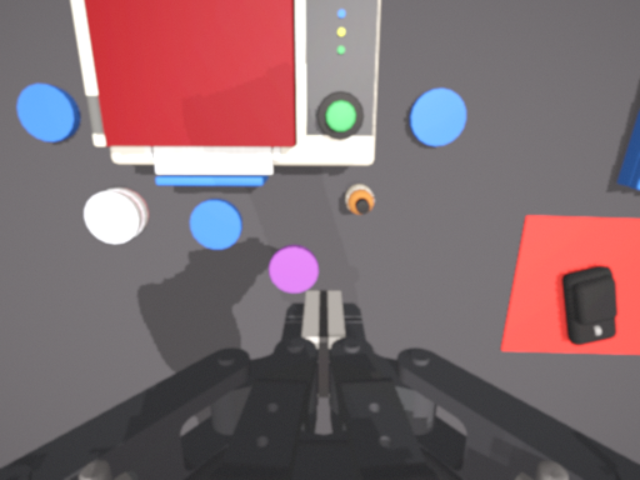

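The tray flange is in at (210,181), the shield is shut, the button is up at (341,116) after bottoming out, and the bystanders are in place.

```bash
python3 -c "
from cell import r
print(r.close_job())"
```

```text
the job is handed in; nothing more can be done
None
```

The tray was pushed home, the shield pushed shut, and the start button pressed to its stop and released; the job is handed in at about 44 s of the 58 s, with no verdict returned.

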